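# Test and reset the bench's residual-current device

## Task

Do the routine safety test on this assembly bench's residual-current device: press its yellow test button so that the blue lever trips and drops, then lift the lever all the way back up until it latches on, with the button released. Leave the black-handled breaker beside it switched on, and do not disturb the bin or the driver stand.

Things in the scene. Friction and masses are not known exactly. Their poses are not given: they have to be found in the camera images.
- console: bench power console, a fixed blue-grey wedge-shaped box 200 deep (x) x 260 wide (y). Its face slopes up away from the robot at 20 degrees, from 60 mm high at the front to 133 mm at the back. Origin: centre of its underside; x points to its high back, y left, z up. Three socket outlets (3 mm proud) on the upper half of the face; a row of two 72 mm wide devices, 18 mm apart, on the lower half
- rcd: residual-current device: fixed white block 72 wide (y) x 45, its top 6 mm above the sloping face and parallel to it; in the left or right place. Origin: its centre, in the plane of the sloping face; axes as the console's (z vertical, not square to the face). Yellow button: 20 mm left (+y), 4 mm down-slope of its centre. Blue lever: 14 mm right (-y), pivot line along y through the origin
- rcd_test_top (a point): centre of the top of the yellow square test button, 12 x 12 mm, 6 mm proud of the device's white top (12 mm above the sloping face). Its axes: x up the slope, y left, z out of the sloping face at right angles (20 degrees off vertical, towards the robot)
- rcd_test (a joint): how far the test button is pressed in, straight into the face, m: 0 out, 0.005 fully in. It springs back. It trips the lever at about 3.2 mm; this takes about 3 to 4 N, and it reaches its stop at about 4 N
- rcd_lever_tip (a point): middle of the end of the blue lever, a paddle 20 wide (y) x 9 thick; the end is 26 mm from the pivot, which is 6 mm below the white top. On, it leans 0.62 rad up-slope from square to the face, its end 15 mm above the white top and 15 mm up-slope of the pivot; when dropped, 17 mm above it and 11 mm down-slope. The point and its axes move with the lever; on, the axes are those of rcd_test_top
- rcd_lever (a joint): angle of the blue lever, rad: 0 latched up (on), growing as it falls; 1.07 dropped. A 0.06 N m spring pulls it down: let go before it latches, it falls back. It is of smooth plastic and is best lifted along its arc. It latches when pushed past 0 towards its stop at -0.10 (5 to 10 N near its root), then settles at about 0. Once latched, only the test button drops it
- mcb: three-pole breaker with a lamp beside it: three grey modules and a white one with a green lamp, together 72 wide (y) x 45, 6 mm proud of the sloping face, in the row's other place. Fixed. Origin and axes as for rcd
- mcb_handle (a joint): angle of the breaker's black handle (three paddles tied by a bar, 48 wide, 26 mm from pivot to end, its middle 9 mm right (-y) of mcb's centre), rad: 0 up (on), growing downwards to 1.07 (off). It stays where it is pushed, about 5 N at its end
- parts_bin: loose yellow open bin with metal brackets, 150 (x) x 100 (y) x 55 high, beside the console. Origin: centre of its underside
- driver_stand: loose aluminium stand 90 x 90 mm with an upright black and red screwdriver, 175 mm high in all, beside the console. Origin: centre of its underside

How it is judged:
By the outcome, as a careful person would: the job done as asked, in the order asked, and still so for the second after the job is handed in, with the robot touching nothing.
It also fails if it takes over 34 s, if anything falls off the work surface, if the arm or the gripper's body presses on something with over 40 N, if the wrist force passes 120 N, or if a joint passes its speed limit or range.

## Robot

A 6-joint arm with a two-finger parallel gripper is mounted at the origin on the work surface. World frame = base frame: x ahead of the robot, y to its left, z up, the work surface at z = 0. Lengths are in mm, angles in rad, forces in N, time in s.
With the tool pointing down it reaches from about 350 to 975 mm from the base axis. Payload 7.1 kg.
Tool frame: the origin (TCP) lies at the very end of the fingers, on their centre line; the grasp point (between the pads) lies 19 mm behind it; y points along the fingers, x is the direction in which the jaws open and shut, and the axes are right-handed (so a half turn about y gives the same grasp; the last joint's range is limited). The gripper opens to 88 mm and grips with 3 to 60 N. Pads are 20 mm wide; open, the fingers measure 115 mm over their backs; the gripper's body (75 mm by 178 mm) begins 61 mm behind the grasp point.
Start: joints at [-1.292, 0.423, 1.63, -0, 1.089, -0.019], TCP at [183.404, -597.468, 222.675] pointing down, gripper open.
Joint ranges: [-3, 3], [-0.9, 2.11], [0.09, 2.58], [-1.31, 4.45], [0.11, 2.69], [-2.54, 2.54]. Speed limits (rad/s): [2.39, 2.39, 3.01, 3.14, 3.14, 3.14].

## Interface

Orientations are given as a rotation vector (axis times angle).
In Python, from workcell import ctrl gives the robot as it stands. The module is installed in compiled form; this text tells all that it offers.
- The arm moves only by the tool jog_arm, never from a script. Its argument "steps" is a list of rows, each an object with "turn": the turn, a rotation vector about the world's x, y, z scaled (see below), a list of three; "dp": the shift along the world's x, y, z scaled (see below), a list of three; "claw": the opening, from 0 (shut) to 1 (fully open). In form: [{"turn": [wx, wy, wz], "dp": [x, y, z], "claw": claw}, ...]. A call has 1 to 12 rows; each row is the pose to reach, as a shift and turn from the pose measured when the call began, turning the shorter way round; what a row does not reach only later rows make up. The controller multiplies each number of a shift by 80 mm and each number of a turn by pi rad. A row lasts 1/12 s, in which the tool goes at most 41.7 mm and 7.16 degrees, less where a joint would pass 70% of its speed; a pose out of reach is approached as far as the arm can. A call with a number of a shift or a turn outside -1 to 1 is refused whole. A call with a gripper value outside its range is refused whole. The fingers move at their own pace and stop on an object; the grip force is fixed at half the most. Time passes only in rows, so rows that repeat a pose let the fingers close. It gives the time, the measured TCP pose, the force and the opening at its end, in the units of the state.
- ctrl.get_obs(): the state, without advancing time (a new reading comes with each control period).
- ctrl.get_image(name): name is "scene" or "top" or "wrist"; returns a dict with "img" (384x512x3 uint8, red, green, blue), "range_z" (384x512 float32, mm along the optical axis (not along the pixel's ray), 0 where there is no reading), "fovy" (degrees; the focal length in pixels is half the picture's height over the tangent of half this angle, whatever the lens; pixels are square), "cx", "cy" (the principal point, pixels), "dist_coeffs" ([k1, k2, p1, p2, k3] as OpenCV has them; the pictures are not rectified), "camera_from_world" (4x4, takes a point from world to camera coordinates); the wrist camera has in their place "hand_eye" (4x4, takes a point from camera to tool coordinates, whose origin is the TCP and whose axes are the tool frame's). Camera axes: x right, y down, z forward; pixel columns grow to the right and rows downward; lengths in mm; the calibration is good to about 2 mm. A picture is of the moment at which its call begins: read the wrist's pose just before it.
- ctrl.close_job(): hands the job in, once; it reports no verdict.
The state is a dict: "t": time; "qpos": joint angles; "qvel": joint speeds; "joint_torque": joint torques, N m; "ee_pos": TCP position; "orientation": TCP orientation; "ft_force": force on the tool from outside, world axes, zero at the start; "moment": the same for the moment, N m; "width": finger opening in mm.
Only numpy, scipy, OpenCV 4.12 (cv2) and the standard library are available. Lean on these libraries where they do the work, as an engineer would, in place of code of your own. Each camera call takes 0.05 s, during which the arm holds its last target.

## Working session

There is one attempt and no reset: what is moved stays moved. The work goes in short steps, Python scripts to look and compute and a tool call to move; the robot and the scene stay as the last step left them, time stands still between calls to the robot, and variables do not carry over. Pictures are saved under pics/ and viewed, and the job is handed in when it is done.

Besides the shell and the picture viewer there is one more tool, called after ">>>" as name(argument=value, ...) on one line, values as JSON. jog_arm: Moves the arm, as the interface text tells. Its arguments: {"type":"object","properties":{"steps":{"type":"array","items":{"type":"object","properties":{"turn":{"type":"array","items":{"type":"number"}},"dp":{"type":"array","items":{"type":"number"}},"claw":{"type":"number"}}}}},"required":["steps"]}

```bash
mkdir -p pics; python3 - <<'E'
from workcell import ctrl
import cv2,pickle
o=ctrl.get_obs();print(o)
d={}
for n in("scene","top"):
    r=ctrl.get_image(n);d[n]=r
    cv2.imwrite(f"pics/{n}0.png",r["img"][:,:,::-1]);print(n,{k:v for k,v in r.items() if k not in("img","range_z")})
pickle.dump(d,open("im0.pkl","wb"))
E
```

```text
{'t': 0.0, 'qpos': array([-1.29198245e+00,  4.23833632e-01,  1.63070299e+00, -4.22793279e-06,
        1.08857488e+00, -1.90112095e-02]), 'qvel': array([-8.87187366e-04,  1.32759078e-04, -1.58259362e-04, -1.11232506e-03,
        2.40728723e-05,  1.33257597e-03]), 'joint_torque': array([ 1.20140285e-03, -5.44613957e+01, -2.73665804e+01,  6.42911531e-02,
        2.28635932e-02, -1.20406462e-04]), 'ee_pos': array([ 183.26398329, -596.9429041 ,  221.9010888 ]), 'orientation': array([-1.33454844,  0.98792452, -0.98592146]), 'ft_force': array([-0.63465466,  0.70141652, -0.39797685]), 'moment': array([0.0004423 , 0.01248196, 0.00249983]), 'width': 87.8056389915121}
scene {'fovy': 51.550437543509844, 'cx': 255.6015117072867, 'cy': 193.0078844336698, 'dist_coeffs': array([-0.03048224,  0.        ,  0.        ,  0.        ,  0.        ]), 'camera_from_world': array([[-2.60848964e-01,  9.65370189e-01, -4.26810335e-03,
         8.14526334e+01],
       [ 7.08381720e-01,  1.88401701e-01, -6.80220654e-01,
        -3.56432238e+02],
       [-6.55860623e-01, -1.80458299e-01, -7.32994983e-01,
         1.36332983e+03],
       [ 0.00000000e+00,  0.00000000e+00,  0.00000000e+00,
         1.00000000e+00]])}
top {'fovy': 47.577184901699, 'cx': 257.4182848786585, 'cy': 183.98933835622955, 'dist_coeffs': array([0.00332643, 0.        , 0.        , 0.        , 0.        ]), 'camera_from_world': array([[ 2.58033876e-02, -9.99667008e-01,  2.39813253e-04,
         3.07612414e+01],
       [-9.97350596e-01, -2.57599166e-02, -6.80309815e-02,
         6.08383664e+02],
       [ 6.80145053e-02,  1.51625189e-03, -9.97683180e-01,
         1.04424104e+03],
       [ 0.00000000e+00,  0.00000000e+00,  0.00000000e+00,
         1.00000000e+00]])}
```

View pics/scene0.png

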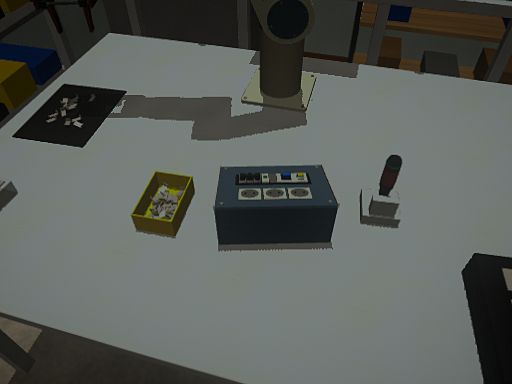

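View pics/top0.png

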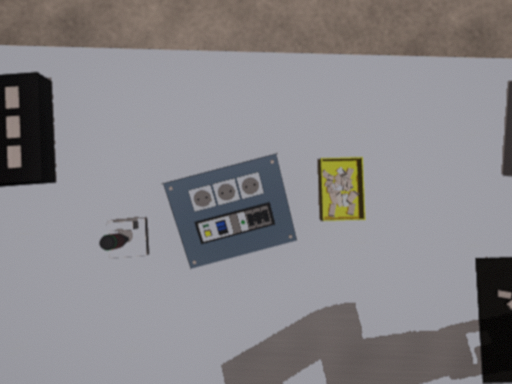

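The top view shows the console yawed, with the RCD in the left place (yellow button near (208,233), blue lever near (221,227)) and the breaker on the right. The stand is at (128,238) and the bin at (341,190). I'll enlarge this.

```bash
cat > h.py <<'E'
import numpy as np,cv2
def K(r):
    f=r["img"].shape[0]/2/np.tan(np.radians(r["fovy"]/2));return np.array([[f,0,r["cx"]],[0,f,r["cy"]],[0,0,1.]])
def unproj(r,u,v,z,T=None):
    n=cv2.undistortPoints(np.array([[[u,v]]],float),K(r),r["dist_coeffs"])[0,0]
    p=np.array([n[0]*z,n[1]*z,z,1]);return (np.linalg.inv(r["camera_from_world"] if T is None else T)@p)[:3]
def proj(r,P,T=None):
    T=r["camera_from_world"] if T is None else T
    P=np.atleast_2d(P);rv=cv2.Rodrigues(T[:3,:3].copy())[0]
    return cv2.projectPoints(P.astype(float),rv,T[:3,3],K(r),r["dist_coeffs"])[0][:,0]
def crop(r,x0,y0,x1,y1,s,fn):
    im=r["img"][y0:y1,x0:x1,::-1];cv2.imwrite(fn,cv2.resize(im,None,fx=s,fy=s,interpolation=cv2.INTER_CUBIC))
E
python3 - <<'E'
import pickle
from h import *
d=pickle.load(open("im0.pkl","rb"))
crop(d["top"],155,145,305,275,5,"pics/topc.png")
crop(d["scene"],205,155,345,255,5,"pics/scenec.png")
E
```

```text
(no output)
```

View pics/topc.png

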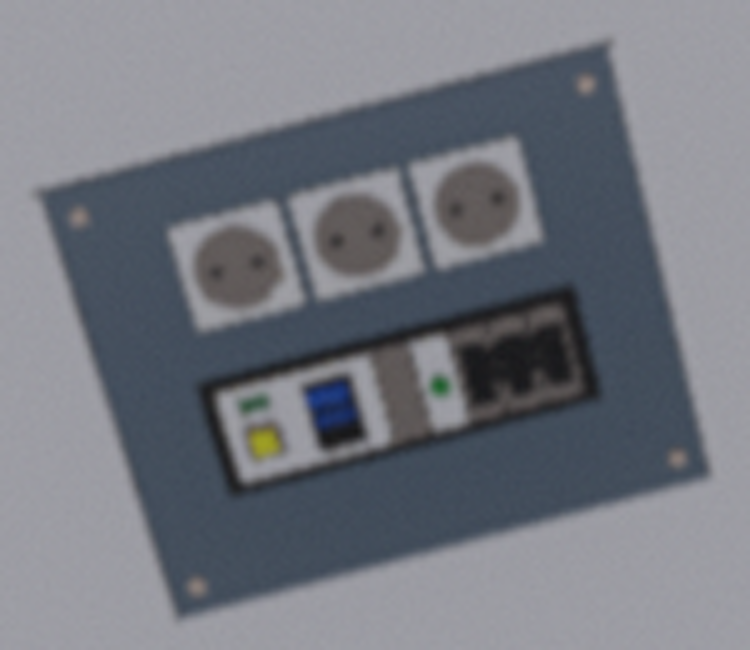

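View pics/scenec.png

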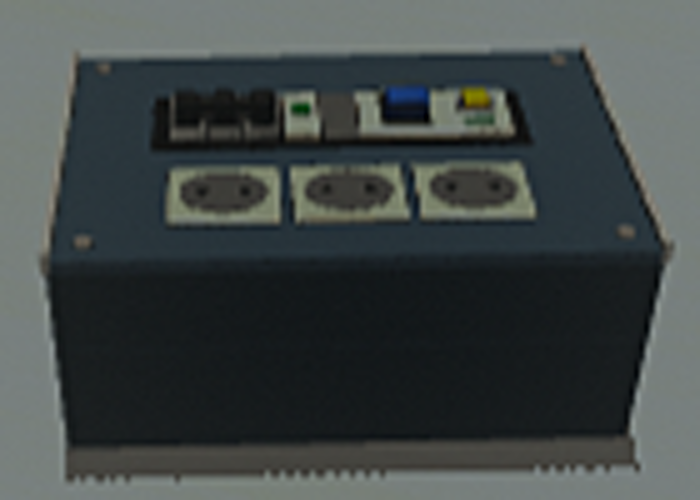

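```bash
cat > fit.py <<'E'
import pickle
from h import *
from scipy.optimize import least_squares
d=pickle.load(open("im0.pkl","rb"))
f=lambda x,s,o:[(x[0]+.5)/s-.5+o[0],(x[1]+.5)/s-.5+o[1]]
hb=60+200*np.tan(np.radians(20))
C=np.array([[100,130,hb],[100,-130,hb],[-100,-130,60],[-100,130,60]])
pt=np.array([f(p,5,(155,145)) for p in[(42,190),(610,43),(708,475),(178,617)]])
ps=np.array([f(p,5,(205,155)) for p in[(668,250),(45,258),(78,53),(583,48)]])
def W(p,P):
    c,s=np.cos(p[2]),np.sin(p[2]);R=np.array([[c,-s,0],[s,c,0],[0,0,1]]);return np.atleast_2d(P)@R.T+[p[0],p[1],0]
def fit(ws,wt):
    return least_squares(lambda p:np.r_[wt*(proj(d["top"],W(p,C))-pt).ravel(),ws*(proj(d["scene"],W(p,C))-ps).ravel()],[600,30,.2])
if __name__=="__main__":
    for ws,wt in((1,1),(1,0),(0,1)):
        r=fit(ws,wt);print(r.x,np.round(r.fun,1))
    p=fit(.5,1).x
    # device row: back out local points for top image
    for nm,q in dict(button=(265,442),rcdTL=(217,385),rcdBL=(243,487),frameTL=(200,383),frameBL=(234,494),frameTR=(574,290),frameBR=(600,397),lever_top=(330,392),lev_bot=(340,433)).items():
        u=f(q,5,(155,145)); 
        z=d["top"]["range_z"][int(round(u[1])),int(round(u[0]))]
        w=unproj(d["top"],*u,z);c,s=np.cos(p[2]),np.sin(p[2]);e=w-[p[0],p[1],0]
        print(nm,np.round(w),"local",np.round([c*e[0]+s*e[1],-s*e[0]+c*e[1],e[2]],1))
E
python3 fit.py
```

```text
[5.36514502e+02 1.02598516e+02 2.80182504e-01] [-1.1  0.3  0.3  0.   1.1  0.3 -1.   0.2 -0.4 -0.1 -0.5  0.2 -0.3  0.7
  0.2  0.3]
[5.35574615e+02 1.02994653e+02 2.80111353e-01] [-0.   0.   0.   0.   0.   0.  -0.   0.  -0.1 -0.4 -0.2 -0.1 -0.1  0.5
  0.4  0.1]
[5.37056426e+02 1.02138756e+02 2.80234445e-01] [-0.9  0.1  0.5 -0.2  1.3  0.1 -0.8  0.  -0.   0.  -0.   0.  -0.   0.
 -0.   0. ]
button [489. 156.  97.] local [-31.5  64.5  97.3]
rcdTL [514. 178.  98.] local [-1.3 79.2 97.6]
rcdBL [467. 167.  81.] local [-49.1  81.2  80.8]
frameTL [515. 185. 101.] local [  1.4  85.8 101.4]
frameBL [464. 171.  77.] local [-51.3  86.5  77.1]
frameTR [561.  18. 100.] local [ -0.4 -87.4  99.9]
frameBR [512.   5.  79.] local [-50.6 -87.2  79.4]
lever_top [512. 126. 115.] local [-17.2  29.2 114.9]
lev_bot [493. 122.  91.] local [-36.3  31.4  90.6]
```

```bash
cat >> h.py <<'E'
from scipy.spatial.transform import Rotation as Rn
yaw=0.280;t20=np.radians(20)
up=np.array([np.cos(t20)*np.cos(yaw),np.cos(t20)*np.sin(yaw),np.sin(t20)])
left=np.array([-np.sin(yaw),np.cos(yaw),0]);nor=np.cross(up,left)
O=np.array([536.7,102.4,0])+(-25)*np.array([np.cos(yaw),np.sin(yaw),0])+45*left+np.array([0,0,87.3])
def S(s,y,h): return O+s*up+y*left+h*nor   # slope, left, height above face
E
python3 - <<'E'
from h import *
from workcell import ctrl
import pickle
o=ctrl.get_obs();r=ctrl.get_image("wrist")
R=Rn.from_rotvec(o["orientation"]).as_matrix();print("tool axes cols\n",np.round(R,3))
print(np.round(r["hand_eye"],3),r["fovy"],r["cx"],r["cy"])
print("O",O,"up",up,"left",left,"nor",nor,"button",S(-4,20,12))
d=pickle.load(open("im0.pkl","rb"))["top"]
for u in((114,241),(128,238),(341,190)): print(u,unproj(d,*u,d["range_z"][u[1],u[0]]))
for nm,X in dict(jawleft=left,jawright=-left,jawup=up,jawdown=-up).items():
    Y=-nor;Z=np.cross(X,Y);T=np.stack([X,Y,Z],1)
    rv=Rn.from_matrix(T@R.T).as_rotvec();print(nm,rv/np.pi,np.degrees(np.linalg.norm(rv)))
E
```

```text
tool axes cols
 [[ 0.293 -0.     0.956]
 [-0.956  0.001  0.293]
 [-0.001 -1.     0.   ]]
[[   1.      -0.       0.       0.765]
 [  -0.      -0.28     0.96  -162.522]
 [  -0.      -0.96    -0.28    76.149]
 [   0.       0.       0.       1.   ]] 62.714664155657005 254.33014065191233 189.24596293274612
O [500.23760986 138.73860351  87.3       ] up [0.9030967  0.25968936 0.34202014] left [-0.27635565  0.96105544  0.        ] nor [-0.32870032 -0.0945192   0.93969262] button [487.15370625 155.78672444  97.20823088]
(114, 241) [470.38733097 342.50318816 167.34031535]
(128, 238) [469.05247427 352.31666442  35.36281214]
(341, 190) [ 598.86895713 -160.97741207    5.17406913]
jawleft [-0.16535863 -0.04987851  0.97938722] 179.01003872459322
jawright [ 0.03122001 -0.10662613 -0.00568696] 20.024675795997833
jawup [-0.05884392 -0.10859027  0.48882013] 90.75277468935633
jawdown [ 0.10823584 -0.05862503 -0.50009313] 92.70350085589803
```

>>> jog_arm(steps=[{"dp": [0.2,0.5,0.1],"turn": [0,0,0.035],"claw": 0},{"dp": [0.4,1,0.2],"turn": [0,0,0.07],"claw": 0},{"dp": [0.4,1,0.2],"turn": [0,0,0.1],"claw": 0}])

```text
t: 0.4
ee_pos: [216.2, -512.2, 238.1]
orientation: [-1.436, 0.745, -0.74]
ft_force: [-0.5, -0.2, -0.9]
width: 71.3
```

>>> jog_arm(steps=[{"dp": [0.2,0.5,0.1],"turn": [0,0,0.035],"claw": 0},{"dp": [0.4,1,0.2],"turn": [0,0,0.07],"claw": 0},{"dp": [0.4,1,0.2],"turn": [0,0,0.1],"claw": 0}])

```text
t: 0.65
ee_pos: [249.0, -427.8, 254.3]
orientation: [-1.508, 0.497, -0.491]
ft_force: [0.0, -0.4, -0.6]
width: 51.4
```

>>> jog_arm(steps=[{"dp": [0.2,0.5,0],"turn": [0,0,0.035],"claw": 0},{"dp": [0.4,1,0],"turn": [0,0,0.07],"claw": 0},{"dp": [0.4,1,0],"turn": [0,0,0.1],"claw": 0}])

```text
t: 0.9
ee_pos: [281.3, -343.0, 253.8]
orientation: [-1.55, 0.248, -0.238]
ft_force: [0.6, 0.0, 0.1]
width: 31.1
```

>>> jog_arm(steps=[{"dp": [0.2,0.5,0],"turn": [0,0,0.035],"claw": 0},{"dp": [0.4,1,0],"turn": [0,0,0.07],"claw": 0},{"dp": [0.4,1,0],"turn": [0,0,0.1],"claw": 0}])

```text
t: 1.15
ee_pos: [313.6, -258.6, 253.5]
orientation: [-1.562, -0.003, 0.016]
ft_force: [0.2, -0.4, 0.5]
width: 11.3
```

>>> jog_arm(steps=[{"dp": [0.2,0.5,0],"turn": [0,0,0.035],"claw": 0},{"dp": [0.4,1,0],"turn": [0,0,0.07],"claw": 0},{"dp": [0.4,1,0],"turn": [0,0,0.1],"claw": 0}])

```text
t: 1.4
ee_pos: [346.2, -174.4, 253.3]
orientation: [-1.546, -0.255, 0.269]
ft_force: [-0.1, -0.8, -0.2]
width: 0.3
```

>>> jog_arm(steps=[{"dp": [0.2,0.5,0],"turn": [0,0,0],"claw": 0},{"dp": [0.4,1,0],"turn": [0,0,0],"claw": 0},{"dp": [0.4,1,0],"turn": [0,0,0],"claw": 0}])

```text
t: 1.65
ee_pos: [379.4, -90.3, 253.4]
orientation: [-1.544, -0.258, 0.271]
ft_force: [0.6, -0.1, -0.8]
width: 0.3
```

>>> jog_arm(steps=[{"dp": [0.2,0.5,0],"turn": [0,0,0],"claw": 0},{"dp": [0.4,1,0],"turn": [0,0,0],"claw": 0},{"dp": [0.4,1,0],"turn": [0,0,0],"claw": 0}])

```text
t: 1.9
ee_pos: [413.0, -6.5, 253.7]
orientation: [-1.543, -0.262, 0.272]
ft_force: [0.4, -0.2, -0.3]
width: 0.5
```

```bash
cat >> h.py <<'E'
TR=np.stack([up,-nor,left],1)
def go(P,o):
    R=Rn.from_rotvec(o["orientation"]).as_matrix()
    print("dp",np.round((P-o["ee_pos"])/80,3),"turn",np.round(Rn.from_matrix(TR@R.T).as_rotvec()/np.pi,4))
E
python3 - <<'E'
from h import *
from workcell import ctrl
o=ctrl.get_obs();go(S(-10,0,110),o)
E
```

```text
dp [ 0.525  1.652 -0.83 ] turn [ 0.0308 -0.1083 -0.0198]
```

>>> jog_arm(steps=[{"dp": [0.2,0.5,0],"turn": [0.01,-0.037,-0.007],"claw": 0},{"dp": [0.4,1,0],"turn": [0.02,-0.07,-0.013],"claw": 0},{"dp": [0.52,1,-0.2],"turn": [0.031,-0.108,-0.02],"claw": 0},{"dp": [0.52,1,-0.4],"turn": [0.031,-0.108,-0.02],"claw": 0}])

```text
t: 2.23
ee_pos: [453.9, 74.9, 221.6]
orientation: [-1.492, -0.492, -0.057]
ft_force: [-0.7, 0.3, -1.6]
width: 0.6
```

>>> jog_arm(steps=[{"dp": [0,0.4,-0.2],"turn": [0,0,0],"claw": 0},{"dp": [0,0.62,-0.42],"turn": [0,0,0],"claw": 0},{"dp": [0,0.62,-0.42],"turn": [0,0,0],"claw": 0},{"dp": [0,0.62,-0.42],"turn": [0,0,0],"claw": 0}])

```text
t: 2.57
ee_pos: [453.0, 124.5, 187.1]
orientation: [-1.492, -0.491, -0.054]
ft_force: [-0.5, -0.3, 0.5]
width: 0.5
```

```bash
python3 - <<'E'
from h import *
from workcell import ctrl
import pickle
o=ctrl.get_obs();r=ctrl.get_image("wrist");pickle.dump((o,r),open("w1.pkl","wb"))
print(o["ee_pos"],o["qpos"]);go(S(-10,0,110),o)
cv2.imwrite("pics/w1.png",r["img"][:,:,::-1])
T=np.eye(4);T[:3,:3]=Rn.from_rotvec(o["orientation"]).as_matrix();T[:3,3]=o["ee_pos"]
C=np.linalg.inv(T@r["hand_eye"])
for nm,p in dict(btn=(-4,20,12),lev=(15,-14,21),rcdc=(0,0,6),TL=(22.5,36,6),BL=(-22.5,36,6),TR=(22.5,-36,6),BR=(-22.5,-36,6)).items(): print(nm,proj(r,S(*p),C).round(1))
E
```

```text
[453.04068368 124.54581905 187.13492099] [ 0.23098333  0.12298564  2.21873328  0.04187417  0.44855654 -0.08738546]
dp [0.025 0.015 0.001] turn [-0.0002  0.0009 -0.0012]
btn [[264.3 165.7]]
lev [[286.5 207.2]]
rcdc [[268.4 186.5]]
TL [[295.4 145.9]]
BL [[242.6 145.8]]
TR [[292.3 224.5]]
BR [[243.1 224.4]]
```

View pics/w1.png

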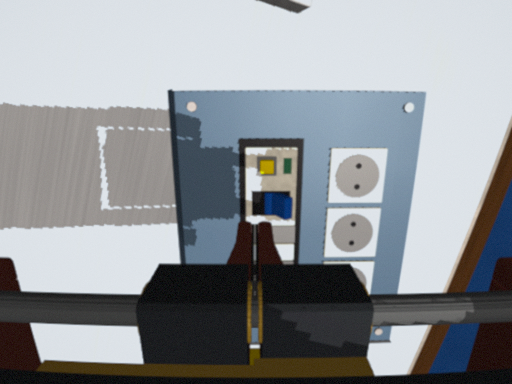

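The wrist view shows the button at about (267,167), the lever at about (280,205) and the closed fingertips at about (255,225). I'll crop for detail.

```bash
python3 - <<'E'
from h import *
import pickle
o,r=pickle.load(open("w1.pkl","rb"))
crop(r,215,125,325,245,5,"pics/w1c.png")
for u in((267,167),(270,150),(280,205),(254,235),(248,228),(262,228),(251,172)): print(u,r["range_z"][u[1],u[0]])
E
```

```text
(267, 167) 266.51138
(270, 150) 269.22668
(280, 205) 269.05283
(254, 235) 160.59235
(248, 228) 164.11714
(262, 228) 165.85306
(251, 172) 273.19128
```

View pics/w1c.png

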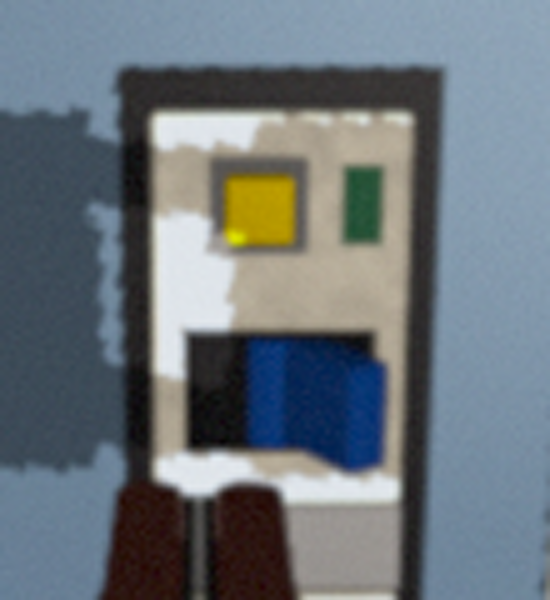

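```bash
python3 - <<'E'
from h import *
import pickle
o,r=pickle.load(open("w1.pkl","rb"))
H=np.linalg.inv(r["hand_eye"])
for p in((0,0,0),(0,0,10),(0,0,-10),(13.5,0,10),(-13.5,0,10)): print(p,proj(r,np.array(p,float),H).round(1),(H@np.r_[p,1])[2].round(1))
T=np.eye(4);T[:3,:3]=Rn.from_rotvec(o["orientation"]).as_matrix();T[:3,3]=o["ee_pos"]
C=np.linalg.inv(T@r["hand_eye"])
def loc(u,v,z=None):
    z=z or r["range_z"][int(round(v)),int(round(u))]
    w=unproj(r,u,v,z,C)-O;return np.round([w@up,w@left,w@nor],1)
for n,u in dict(btn=(266.8,166.6),TL=(297,147.5),BL=(246,148),face=(230,150),face2=(315,150),top=(255,190),levtip=(288,207)).items(): print(n,loc(*u))
print(r["range_z"][150:236:6,243:262:6])
E
```

```text
(0, 0, 0) [[255.2 237.8]] 177.5
(0, 0, 10) [[255.2 221.3]] 174.7
(0, 0, -10) [[255.2 253.7]] 180.3
(13.5, 0, 10) [[279.5 221.3]] 174.7
(-13.5, 0, 10) [[230.9 221.3]] 174.7
btn [-1.9 19.3 12.2]
TL [24.4 34.2  3. ]
BL [-19.5  34.3   7.5]
face [-33.7  31.5   0.5]
face2 [40.4 31.8  1.1]
top [-11.8  -3.2   6. ]
levtip [ 16.  -13.1  23. ]
[[272.20728 267.62888 267.6334  267.43277]
 [273.04092 269.1158  269.81552 270.11862]
 [276.8911  270.47372 271.9386  264.34863]
 [276.36697 271.2117  272.43375 266.90262]
 [277.3431  272.6218  273.45255 273.14514]
 [279.63452 276.17612 277.59317 276.24518]
 [281.91962 277.11133 277.68442 278.6851 ]
 [283.45303 280.01175 278.3448  277.6008 ]
 [285.82083 279.67407 278.3326  279.26117]
 [286.0399  281.95743 280.59174 281.92038]
 [287.41174 284.59082 283.05093 283.5363 ]
 [288.59586 285.2045  284.8282  285.52884]
 [171.65494 173.25546 286.6781  173.53403]
 [165.60529 164.08388 168.01866 165.28119]
 [157.50406 159.1497  160.74594 157.30597]]
```

```bash
echo 'O=O+2*up-0.8*left' >> h.py; python3 - <<'E'
from h import *
from workcell import ctrl
o=ctrl.get_obs()
for h in(30,14,9,7.5):
    print(h);go(S(-4,20,h),o)
print(nor/80)
E
```

```text
30
dp [ 0.369  0.37  -0.914] turn [-0.0004  0.0015 -0.0009]
14
dp [ 0.435  0.389 -1.102] turn [-0.0004  0.0015 -0.0009]
9
dp [ 0.456  0.395 -1.161] turn [-0.0004  0.0015 -0.0009]
7.5
dp [ 0.462  0.397 -1.179] turn [-0.0004  0.0015 -0.0009]
[-0.00410875 -0.00118149  0.01174616]
```

>>> jog_arm(steps=[{"dp": [0.2,0.35,-0.3],"turn": [0,0,0],"claw": 0},{"dp": [0.36,0.37,-0.7],"turn": [0,0,0],"claw": 0},{"dp": [0.37,0.37,-0.91],"turn": [0,0.001,-0.001],"claw": 0},{"dp": [0.37,0.37,-0.91],"turn": [0,0.001,-0.001],"claw": 0},{"dp": [0.37,0.37,-0.91],"turn": [0,0.001,-0.001],"claw": 0}])

```text
t: 3.03
ee_pos: [483.3, 152.9, 115.2]
orientation: [-1.494, -0.485, -0.056]
ft_force: [-0.1, 0.1, 0.2]
width: 0.3
```

```bash
python3 - <<'E'
from h import *
from workcell import ctrl
o=ctrl.get_obs();r=ctrl.get_image("wrist")
d=o["ee_pos"]-O;print("tcp s,y,h",d@up,d@left,d@nor,o["ft_force"])
crop(r,175,145,335,265,4,"pics/w2.png")
for h in(16,12,9,7.5,6.5): print(h);go(S(-4,20,h),o)
E
```

```text
tcp s,y,h -4.074061584328445 19.047400756465827 30.464031119783478 [-0.11093944  0.1492506   0.21800477]
16
dp [ 0.057  0.029 -0.17 ] turn [-0.0002  0.0001  0.0004]
12
dp [ 0.073  0.033 -0.217] turn [-0.0002  0.0001  0.0004]
9
dp [ 0.086  0.037 -0.252] turn [-0.0002  0.0001  0.0004]
7.5
dp [ 0.092  0.039 -0.269] turn [-0.0002  0.0001  0.0004]
6.5
dp [ 0.096  0.04  -0.281] turn [-0.0002  0.0001  0.0004]
```

View pics/w2.png

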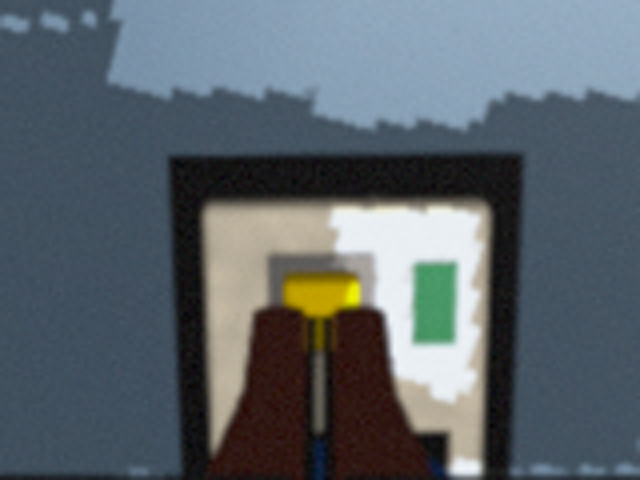

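The fingertips are centred over the yellow button along the slope (both at x≈320 in the crop). Now the press, in small rows.

>>> jog_arm(steps=[{"dp": [0.057,0.029,-0.17],"turn": [0,0,0],"claw": 0},{"dp": [0.073,0.033,-0.217],"turn": [0,0,0],"claw": 0},{"dp": [0.08,0.035,-0.235],"turn": [0,0,0],"claw": 0},{"dp": [0.086,0.037,-0.252],"turn": [0,0,0],"claw": 0},{"dp": [0.086,0.037,-0.252],"turn": [0,0,0],"claw": 0}])

```text
t: 3.5
ee_pos: [491.2, 155.9, 96.9]
orientation: [-1.493, -0.488, -0.059]
ft_force: [-0.7, -1.2, 2.6]
width: 0.8
```

```bash
python3 - <<'E'
from h import *
from workcell import ctrl
o=ctrl.get_obs()
d=o["ee_pos"]-O;print("tcp s,y,h",d@up,d@left,d@nor,o["ft_force"]@nor)
for h in(8.,7.): print(h);go(S(-4,20,h),o)
r=ctrl.get_image("wrist");crop(r,175,145,335,265,4,"pics/w3.png")
E
```

```text
tcp s,y,h -2.4311101181155674 19.78204043491014 10.343425080571492 2.8204980689299
8.0
dp [-0.009  0.    -0.034] turn [-0.0005  0.0012  0.0005]
7.0
dp [-0.005  0.001 -0.046] turn [-0.0005  0.0012  0.0005]
```

View pics/w3.png

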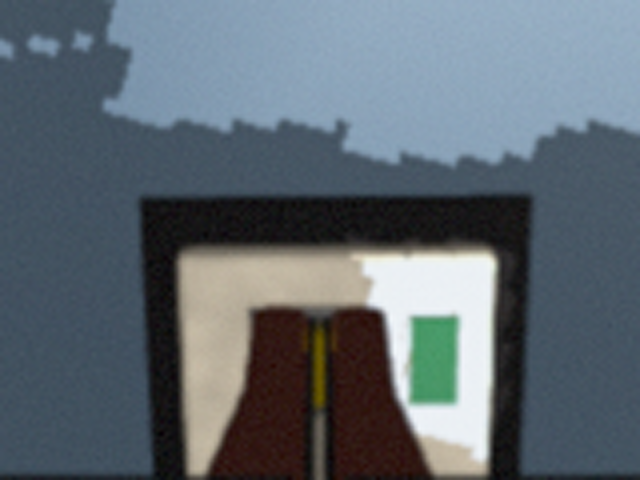

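>>> jog_arm(steps=[{"dp": [0.005,0.002,-0.03],"turn": [0,0,0],"claw": 0},{"dp": [0.01,0.003,-0.05],"turn": [0,0,0],"claw": 0},{"dp": [0.01,0.003,-0.05],"turn": [0,0,0],"claw": 0}])

```text
t: 3.8
ee_pos: [492.3, 156.3, 93.5]
orientation: [-1.493, -0.489, -0.06]
ft_force: [-4.8, -3.1, 13.7]
width: 0.2
```

```bash
python3 - <<'E'
from h import *
from workcell import ctrl
o=ctrl.get_obs()
d=o["ee_pos"]-O;print("tcp s,y,h",d@up,d@left,d@nor,o["ft_force"]@nor)
r=ctrl.get_image("scene");crop(r,215,155,315,205,8,"pics/s3.png")
E
```

```text
tcp s,y,h -2.4685655708739582 19.894801120967426 6.724185103880046 14.717392603931781
```

View pics/s3.png

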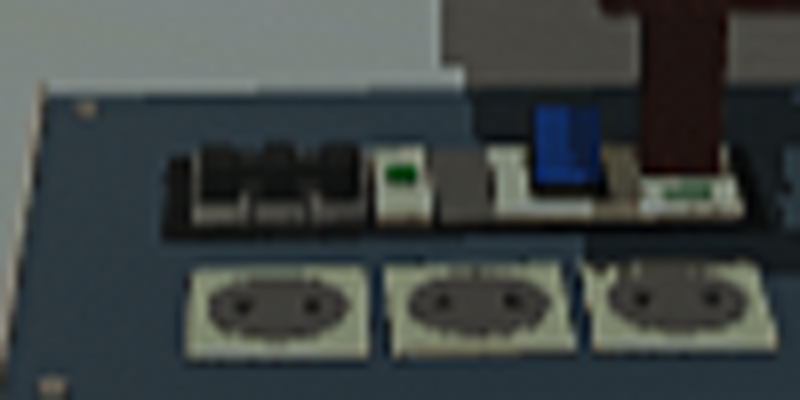

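The button is at its stop (14.7 N, h≈6.7), and the scene shows the blue lever fallen forward at crop (567,145). Now I retract and go below the lever.

>>> jog_arm(steps=[{"dp": [-0.08,-0.024,0.24],"turn": [0,0,0],"claw": 0},{"dp": [-0.16,-0.047,0.47],"turn": [0,0,0],"claw": 0},{"dp": [-0.16,-0.047,0.47],"turn": [0,0,0],"claw": 0},{"dp": [-0.16,-0.047,0.47],"turn": [0,0,0],"claw": 0}])

```text
t: 4.18
ee_pos: [479.8, 152.8, 131.8]
orientation: [-1.492, -0.49, -0.061]
ft_force: [0.7, 0.2, -0.1]
width: 0.3
```

```bash
python3 - <<'E'
from h import *
from workcell import ctrl
o=ctrl.get_obs();r=ctrl.get_image("wrist")
d=o["ee_pos"]-O;print("tcp s,y,h",d@up,d@left,d@nor,o["ft_force"])
crop(r,175,125,335,245,5,"pics/w4.png")
for a in((-42,-14,45),(-42,-14,10)): print(a);go(S(*a),o)
E
```

```text
tcp s,y,h -1.5629819030743075 19.936270986784354 47.14812766848778 [ 0.67494815  0.16460661 -0.12870431]
(-42, -14, 45)
dp [-0.33  -0.536 -0.198] turn [-0.0008  0.0021  0.0004]
(-42, -14, 10)
dp [-0.187 -0.495 -0.609] turn [-0.0008  0.0021  0.0004]
```

View pics/w4.png

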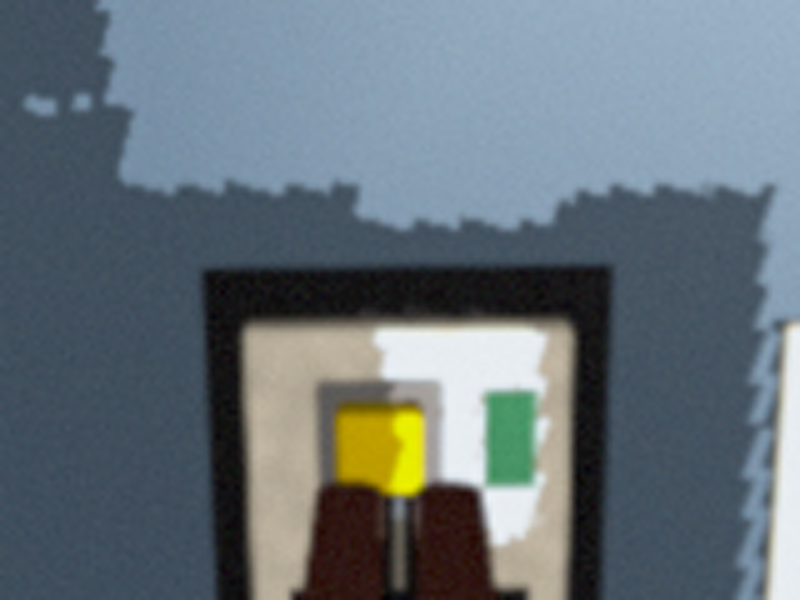

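>>> jog_arm(steps=[{"dp": [-0.2,-0.25,-0.05],"turn": [0,0,0],"claw": 0},{"dp": [-0.33,-0.536,-0.198],"turn": [0,0.001,0],"claw": 0},{"dp": [-0.33,-0.536,-0.198],"turn": [-0.001,0.002,0],"claw": 0},{"dp": [-0.25,-0.513,-0.43],"turn": [-0.001,0.002,0],"claw": 0},{"dp": [-0.195,-0.498,-0.585],"turn": [-0.001,0.002,0],"claw": 0},{"dp": [-0.187,-0.495,-0.609],"turn": [-0.001,0.002,0],"claw": 0},{"dp": [-0.187,-0.495,-0.609],"turn": [-0.001,0.002,0],"claw": 0}])

```text
t: 4.82
ee_pos: [464.3, 113.2, 81.0]
orientation: [-1.496, -0.482, -0.052]
ft_force: [-0.7, 0.2, -0.1]
width: 0.4
```

```bash
python3 - <<'E'
from h import *
from workcell import ctrl
o=ctrl.get_obs();r=ctrl.get_image("wrist")
d=o["ee_pos"]-O;print("tcp s,y,h",d@up,d@left,d@nor,o["ft_force"])
cv2.imwrite("pics/w5.png",r["img"][:,:,::-1])
r=ctrl.get_image("scene");crop(r,215,145,315,205,8,"pics/s5.png")
for s in(-30,-20,-15,-10,-8,-6): print(s);go(S(s,-14,10),o)
E
```

```text
tcp s,y,h -43.1864747669181 -13.782775676540707 8.33722811504547 [-0.6616553   0.18959275 -0.11280208]
-30
dp [0.143 0.038 0.076] turn [ 0.0005 -0.0011  0.0005]
-20
dp [0.256 0.071 0.119] turn [ 0.0005 -0.0011  0.0005]
-15
dp [0.312 0.087 0.14 ] turn [ 0.0005 -0.0011  0.0005]
-10
dp [0.369 0.103 0.161] turn [ 0.0005 -0.0011  0.0005]
-8
dp [0.391 0.11  0.17 ] turn [ 0.0005 -0.0011  0.0005]
-6
dp [0.414 0.116 0.179] turn [ 0.0005 -0.0011  0.0005]
```

View pics/w5.png

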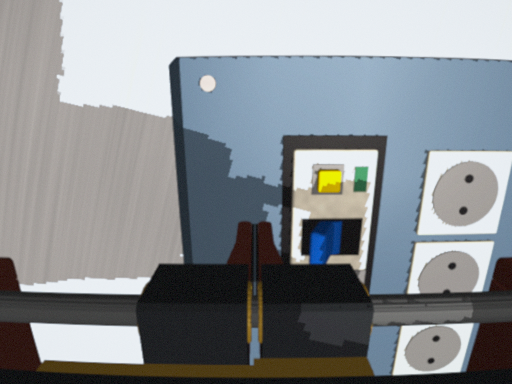

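View pics/s5.png

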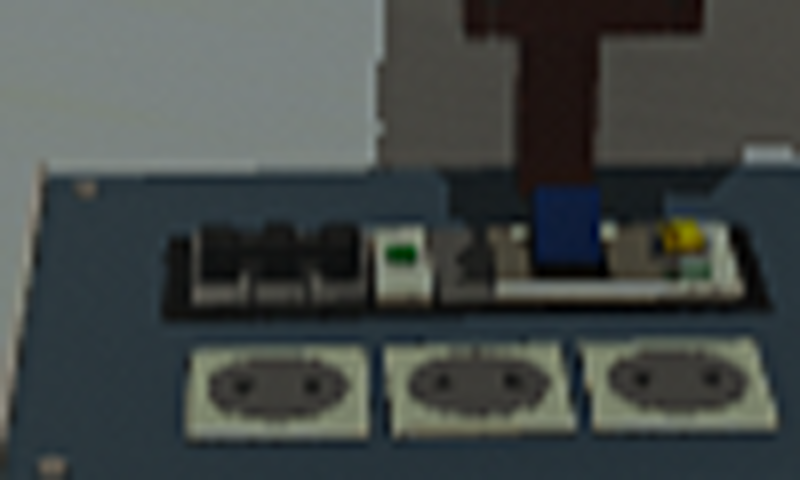

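Lever is dropped, the button is out and the fingers sit just below the lever, aligned. Pushing up-slope.

>>> jog_arm(steps=[{"dp": [0.143,0.038,0.076],"turn": [0,0,0],"claw": 0},{"dp": [0.2,0.055,0.098],"turn": [0,-0.001,0],"claw": 0},{"dp": [0.256,0.071,0.119],"turn": [0,-0.001,0],"claw": 0},{"dp": [0.312,0.087,0.14],"turn": [0,-0.001,0],"claw": 0},{"dp": [0.335,0.093,0.149],"turn": [0,-0.001,0],"claw": 0},{"dp": [0.335,0.093,0.149],"turn": [0,-0.001,0],"claw": 0}])

```text
t: 5.42
ee_pos: [491.0, 120.8, 94.1]
orientation: [-1.495, -0.486, -0.055]
ft_force: [-4.5, -0.5, 1.4]
width: 0.6
```

```bash
python3 - <<'E'
from h import *
from workcell import ctrl
o=ctrl.get_obs();r=ctrl.get_image("wrist")
d=o["ee_pos"]-O;f=o["ft_force"];print("tcp s,y,h",d@up,d@left,d@nor,"f",f@up,f@left,f@nor)
crop(r,175,125,335,245,5,"pics/w6.png")
for s in(-10,-8,-6,-4): print(s);go(S(s,-14,9.5),o)
E
```

```text
tcp s,y,h -12.645767683422028 -13.914101946206836 11.13455377850098 f -3.7031043890736917 0.797831946716274 2.8534733415791402
-10
dp [ 0.037  0.009 -0.008] turn [0.0004 0.0003 0.0003]
-8
dp [0.059 0.016 0.001] turn [0.0004 0.0003 0.0003]
-6
dp [0.082 0.022 0.009] turn [0.0004 0.0003 0.0003]
-4
dp [0.105 0.029 0.018] turn [0.0004 0.0003 0.0003]
```

View pics/w6.png

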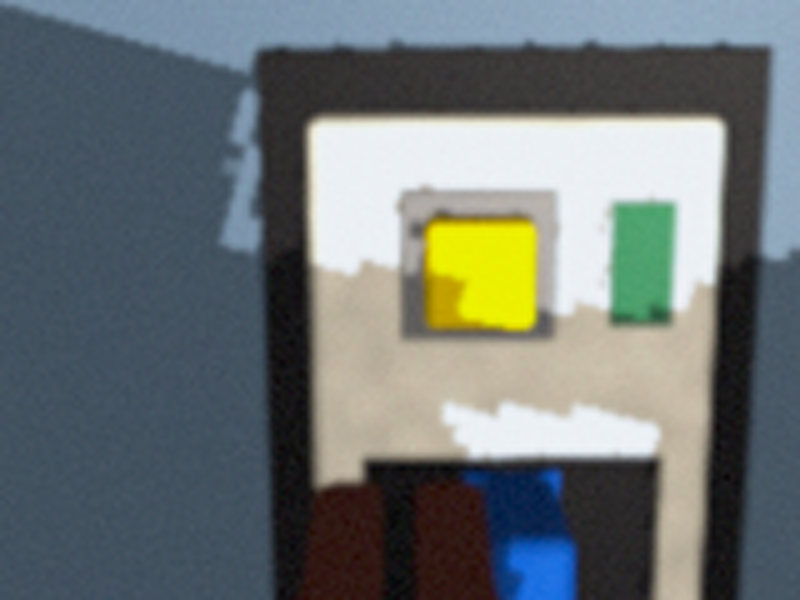

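The lever is part way up at crop (535,540), with the fingertips behind it. Continuing.

>>> jog_arm(steps=[{"dp": [0.037,0.009,-0.008],"turn": [0,0,0],"claw": 0},{"dp": [0.059,0.016,0.001],"turn": [0,0,0],"claw": 0},{"dp": [0.082,0.022,0.009],"turn": [0,0,0],"claw": 0},{"dp": [0.095,0.026,0.014],"turn": [0,0,0],"claw": 0},{"dp": [0.095,0.026,0.014],"turn": [0,0,0],"claw": 0}])

```text
t: 5.88
ee_pos: [496.2, 122.4, 94.2]
orientation: [-1.496, -0.483, -0.052]
ft_force: [-8.2, -1.2, 2.5]
width: 0.5
```

```bash
python3 - <<'E'
from h import *
from workcell import ctrl
o=ctrl.get_obs();r=ctrl.get_image("wrist")
d=o["ee_pos"]-O;f=o["ft_force"];print("tcp s,y,h",d@up,d@left,d@nor,"f",f@up,f@left,f@nor)
crop(r,175,125,335,245,5,"pics/w7.png")
for s in(-6,-4,-2,0): print(s);go(S(s,-14,9.),o)
E
```

```text
tcp s,y,h -7.53134328899806 -13.823571471347408 9.315864234690556 f -6.818528196929457 1.1062971930228458 5.133805459859393
-6
dp [0.019 0.003 0.003] turn [ 0.0006 -0.0011  0.0003]
-4
dp [0.042 0.01  0.011] turn [ 0.0006 -0.0011  0.0003]
-2
dp [0.064 0.016 0.02 ] turn [ 0.0006 -0.0011  0.0003]
0
dp [0.087 0.023 0.028] turn [ 0.0006 -0.0011  0.0003]
```

View pics/w7.png

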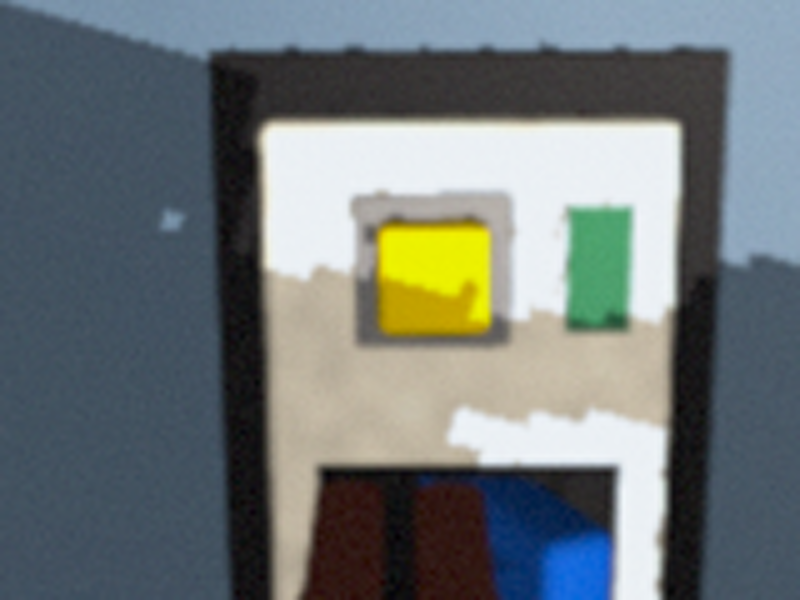

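>>> jog_arm(steps=[{"dp": [0.045,0.012,0.006],"turn": [0,-0.001,0],"claw": 0},{"dp": [0.065,0.018,0.012],"turn": [0,-0.001,0],"claw": 0},{"dp": [0.075,0.02,0.015],"turn": [0,-0.001,0],"claw": 0},{"dp": [0.075,0.02,0.015],"turn": [0,-0.001,0],"claw": 0}])

```text
t: 6.27
ee_pos: [498.8, 123.2, 94.0]
orientation: [-1.497, -0.48, -0.049]
ft_force: [-11.6, -3.6, 5.9]
width: 0.5
```

```bash
python3 - <<'E'
from h import *
from workcell import ctrl
o=ctrl.get_obs();r=ctrl.get_image("wrist")
d=o["ee_pos"]-O;f=o["ft_force"];print("tcp s,y,h",d@up,d@left,d@nor,"f",f@up,f@left,f@nor)
crop(r,175,125,335,245,5,"pics/w8.png")
E
```

```text
tcp s,y,h -5.0620429709890535 -13.696483426373215 8.284220035140976 f -9.36611521434417 -0.24539118383799072 9.647605097988443
```

View pics/w8.png

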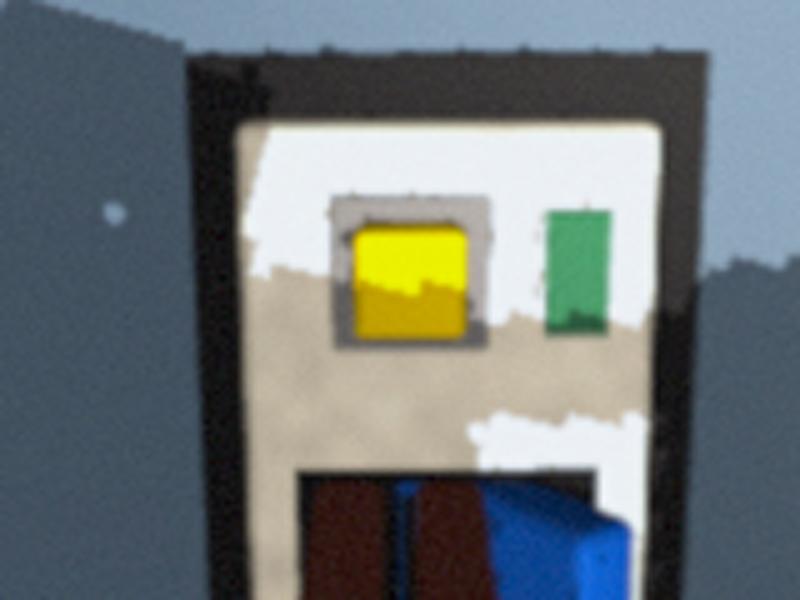

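>>> jog_arm(steps=[{"dp": [0.055,0.015,0.004],"turn": [0,-0.001,0],"claw": 0},{"dp": [0.075,0.02,0.007],"turn": [0,-0.002,0],"claw": 0},{"dp": [0.075,0.02,0.007],"turn": [0,-0.002,0],"claw": 0}])

```text
t: 6.57
ee_pos: [498.7, 123.4, 93.2]
orientation: [-1.499, -0.478, -0.045]
ft_force: [-25.7, -10.1, 26.6]
width: 0.6
```

```bash
python3 - <<'E'
from h import *
from workcell import ctrl
o=ctrl.get_obs();r=ctrl.get_image("wrist")
d=o["ee_pos"]-O;f=o["ft_force"];print("tcp s,y,h",d@up,d@left,d@nor,"f",f@up,f@left,f@nor)
crop(r,175,125,335,245,5,"pics/w9.png")
E
```

```text
tcp s,y,h -5.308932155860939 -13.49891418836944 7.497016295699871 f -16.74288948415965 -2.6416056626474855 34.42102904501504
```

View pics/w9.png

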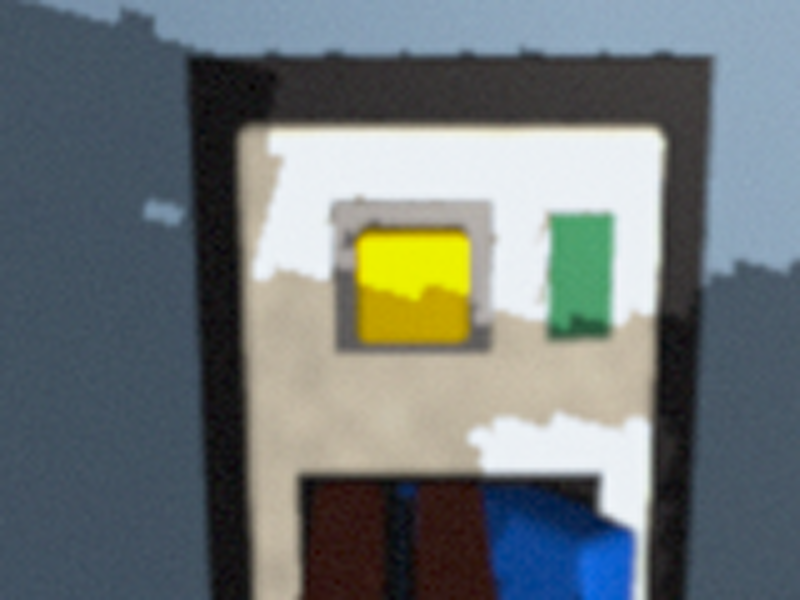

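Force jumped to 38 N with no further travel, so the lever is at its stop. Backing off down-slope, then up.

>>> jog_arm(steps=[{"dp": [-0.04,-0.012,0],"turn": [0,0,0],"claw": 0},{"dp": [-0.2,-0.06,-0.03],"turn": [0,0,0],"claw": 0},{"dp": [-0.35,-0.1,-0.03],"turn": [0,0,0],"claw": 0},{"dp": [-0.5,-0.14,0.4],"turn": [0,0,0],"claw": 0},{"dp": [-0.6,-0.16,0.9],"turn": [0,0,0],"claw": 0},{"dp": [-0.6,-0.16,0.9],"turn": [0,0,0],"claw": 0},{"dp": [-0.6,-0.16,0.9],"turn": [0,0,0],"claw": 0}])

```text
t: 7.2
ee_pos: [453.2, 111.1, 168.3]
orientation: [-1.497, -0.484, -0.052]
ft_force: [0.5, -0.2, -0.6]
width: 0.1
```

```bash
python3 - <<'E'
from h import *
from workcell import ctrl
o=ctrl.get_obs();r=ctrl.get_image("wrist");print(o["ft_force"],o["ee_pos"])
cv2.imwrite("pics/w10.png",r["img"][:,:,::-1])
r=ctrl.get_image("scene");crop(r,215,145,315,205,8,"pics/s10.png")
r=ctrl.get_image("top");cv2.imwrite("pics/t10.png",r["img"][:,:,::-1])
E
```

```text
[ 0.48351269 -0.18814907 -0.56182927] [453.15766691 111.06278874 168.33508925]
```

View pics/w10.png

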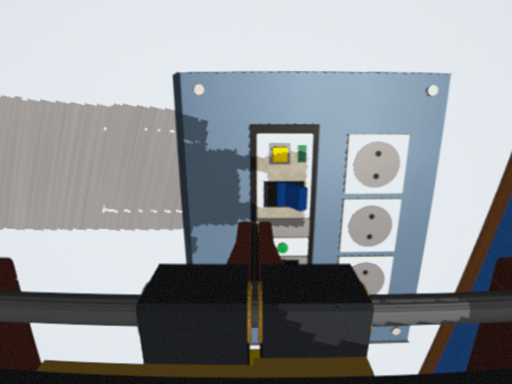

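View pics/s10.png

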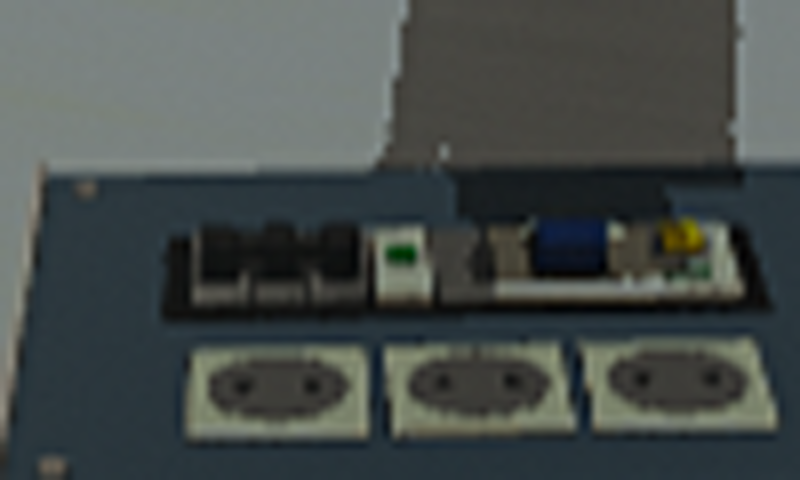

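View pics/t10.png

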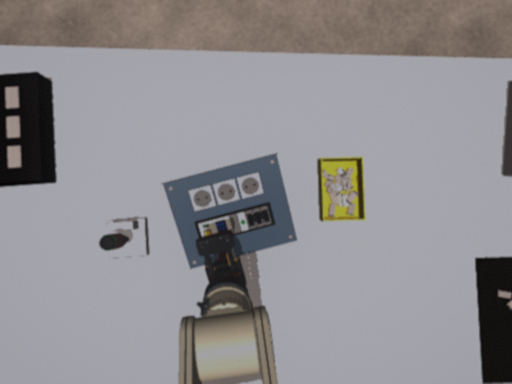

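The lever stays up with nothing touching it (scene crop (570,245), as at the start). The button is out at (682,236), the breaker handle is unchanged and its green lamp shows. In the top view the bin and stand are where they were.

```bash
python3 -c "
from workcell import ctrl
print(ctrl.close_job())"
```

```text
the job is handed in; nothing more can be done
None
```

The RCD test is done and the job is handed in. I pressed the yellow test button to its stop, at about 15 N. The blue lever dropped, which I confirmed in the scene image. After releasing the button, I pushed the lever up with the closed fingertips until it hit its stop, then backed off. It took about 7.4 s of the 34 s allowed.

- **Lever and button:** with the robot clear and the wrist force near zero, the lever stayed up and the button was out.
- **Everything else:** the breaker's handle looked unchanged and on. The bin and driver stand looked unmoved.
- **Forces:** the highest I read was about 38 N at the wrist, applied by the fingertips against the lever's stop. The force was only read at the end of each move, so it could have been briefly higher in between. The wrist limit is 120 N; the 40 N limit covers the arm and gripper body, which I kept clear.
- **Disagreement:** the wrist camera put the RCD about 2 mm further up-slope than the fixed cameras. I used the wrist camera's position.

No check failed.

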